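# Turn the swivel hook to its stop and hang up the kitchen timer

## Task

The swivel hook on the little stand has been left turned away to the side: push its prong round to the front until it meets its stop, and press it firmly home there without bending the springy prong. Then pick up the red kitchen timer by the black tab and hang it by its ring on the prong, gently and with the dial facing outward, away from the post, and let go of it. Leave the jars and the mug where they are.

Things in the scene. Friction and masses are not known exactly. Their poses are not given: they have to be found in the camera images.
- stand: Dark steel foot plate, 110 x 150 x 12 mm, fixed to the worktop, a steel post of 18 mm diameter at its centre. Origin: centre of its underside; z up; its front edge (brass strip) faces its own -x. The post is clamped in it at an unknown angle: the hook's stop, a hard one to be found by feel (a small brass lug), faces the plate's front (-x) to within 0.3 rad either way.
- turret: Black swivel cap on the post, 27 mm in diameter, turning about the post's axis. Origin on the axis at its underside, 149 mm above the worktop; top at +34 mm; z up; the prong points along its own -x. Starts 1.1 to 1.9 rad clockwise (from above) of its stop: turn it counterclockwise. It stays where it is left; turning takes about 0.15 N m (3 N at 50 mm from the axis).
- hook: Springy steel prong of the cap, same origin and axes: a level bar 6 mm thick along -x, its centre line 18 mm above the origin, out to 60 mm. It gives sideways, turning about the axis with 14 N m/rad (about 5 N per mm at 55 mm). To be firmly home, press sideways at the stop with about 8 N at 40 to 55 mm from the axis for half a second (at least 0.25 N m); over 0.7 N m (14 N at 50 mm) bends it too far.
- hook_tip (a point): Centre of the red ball, 8 mm in diameter, on the upturned end of the prong: 65 mm from the axis and 12 mm higher than the prong's centre line. It moves with the prong.
- timer: Red round kitchen timer, white dial, 0.10 to 0.21 kg, standing upright on its foot. Origin: centre of the foot's underside; the dial faces its own -x; z up. Foot 40 x 50 x 8 mm; round body 60 mm in diameter, 22 mm thick, its centre 36 mm up; above it a ring, and on that a black grip tab, 10 mm thick (x), 22 mm wide (y), from z = 101 to 141 mm, all centred on x = y = 0.
- timer_ring (a point): Top of the opening of the timer's ring, on the inside of the wire, 98 mm above the timer's underside: the place that rests on the prong when hung. The ring is of 6 mm steel wire in the timer's y-z plane; its opening is 28 mm wide (y), from z = 66 to 98 mm, round at the top.
- timer_view (a point): A point in the air 100 mm straight ahead of the timer's middle (its own -x), 36 mm above its underside; shows which way the dial faces.
- spice_jar: Spice jar with a dark cap, 41 mm in diameter, 105 mm high, standing behind the stand, to the left; origin at the centre of its underside. Bystander.
- jam_jar: Jar with a black lid, 64 mm in diameter, 94 mm high, standing behind the stand, to the right; origin at the centre of its underside. Bystander.
- dotted_mug: White mug with grey dots, 82 x 114 x 91 mm, standing to the left of the stand (of two such mugs the one nearer to it); origin at the middle of its underside. Bystander.

How it is judged:
By the outcome, as a careful person would: the job done as asked, in the order asked, and still so for the second after the job is handed in, with the robot touching nothing.
It also fails if it takes over 72 s, if anything falls off the work surface, if the arm or the gripper's body presses on something with over 40 N, if the wrist force passes 120 N, or if a joint passes its speed limit or range.

## Robot

A 6-joint arm with a two-finger parallel gripper is mounted at the origin on a cart in front of the work surface, level with it; the furniture and walls round the work are solid. World frame = base frame: x ahead of the robot, y to its left, z up, the work surface at z = 0. Lengths are in mm, angles in rad, forces in N, time in s.
With the tool pointing down it reaches from about 325 to 775 mm from the base axis. Payload 5.5 kg.
Tool frame: the origin (TCP) lies between the finger pads; the fingertips stand 8 mm ahead of it and the grasp point (between the pads) lies 11 mm behind it; z points along the fingers, y is the line along which they close (so a half turn about z gives the same grasp; the last joint's range is limited). The gripper opens to 88 mm and grips with 3 to 60 N. Pads are 20 mm wide; open, the fingers measure 115 mm over their backs; the gripper's body (75 mm by 178 mm) begins 61 mm behind the grasp point.
Start: joints at [1.162, 0.091, 1.231, -0, 1.82, -0.057], TCP at [206.758, 563.265, 230.631] pointing down, gripper open.
Joint ranges: [-2.87, 2.87], [-0.86, 2.18], [0.17, 2.46], [-1.51, 4.65], [0.06, 2.69], [-2.65, 2.65]. Speed limits (rad/s): [2.57, 2.57, 3.01, 3.14, 3.14, 3.14].

## Interface

Orientations are given as a unit quaternion [x, y, z, w].
In Python, from rig import ctrl, camera, camera_params gives the robot as it stands. The module is installed in compiled form; this text tells all that it offers.
- The arm moves only by the tool drive_tool, never from a script. Its argument "commands" is text: rows parted by semicolons, each of 6 numbers parted by spaces: the shift along the tool's x, y, z scaled (see below), then the turn, a rotation vector about the tool's x, y, z scaled (see below). In form: tx ty tz wx wy wz; .... A call has 1 to 8 rows; each row shifts and turns the commanded pose from where the row before left it, along the tool's axes as they then stand; what a row does not reach is not made up. The controller multiplies each number of a shift by 7.5 cm and each number of a turn by 6 degrees. A row lasts 1/12 s, in which the tool goes at most 41.7 mm and 7.16 degrees, less where a joint would pass 70% of its speed; a pose out of reach is approached as far as the arm can. A call with a number of a shift or a turn outside -1 to 1 is refused whole. A call with a gripper value outside its range is refused whole. "claw" is the gripper's target within -1 to 1 (fully open at 1, half-way at 0, shut at -1), set as the call begins (left out, the last holds). The fingers move at their own pace and stop on an object; "squeeze" is the grip in N (left out, the last holds). Time passes only in rows, so rows that do not move let the fingers close. It gives the time, the measured TCP pose, the force, the opening and the grip force at its end, in the units of the state.
- ctrl.sense(): the state, without advancing time (a new reading comes with each control period).
- camera(name): name is "scene" or "top"; returns the picture (480x640x3 uint8, red, green, blue); there is no depth.
- camera_params(name): a dict with "K" (3x3 intrinsics, pixels), "view" (4x4, takes a point from world to camera coordinates). Camera axes: x right, y down, z forward; pixel columns grow to the right and rows downward; lengths in mm; the calibration is good to about 2 mm. A picture is of the moment at which its call begins. camera_params takes no time and is no camera call.
- ctrl.job_done(): hands the job in; it is judged then, once.
The state is a dict: "time": time; "q": joint angles; "qd": joint speeds; "joint_torque": joint torques, N m; "tool_pos": TCP position; "tool_rot": TCP orientation; "ft_force": force on the tool from outside, world axes, zero at the start; "torque": the same for the moment, N m; "gripper_width": finger opening in mm; "grasp_force": force on a finger pad.
Only numpy, scipy, OpenCV 4.12 (cv2) and the standard library are available. Lean on these libraries where they do the work, as an engineer would, in place of code of your own. Each camera call takes 0.05 s, during which the arm holds its last target. There are 200 camera calls.

## Working session

There is one attempt and no reset: what is moved stays moved. The work goes in short steps, Python scripts to look and compute and a tool call to move; the robot and the scene stay as the last step left them, time stands still between calls to the robot, and variables do not carry over. Pictures are saved under pics/ and viewed, at most 10 in all, crops included, and the job is handed in when it is done.

Besides the shell and the picture viewer there is one more tool, called after ">>>" by a JSON object that holds its "fn" and its "kwargs". drive_tool: Moves the arm, as the interface text tells. Shifts and turns lie within -1 to 1; 1 stands for 7.5 cm of shift or 6 degrees of turn. Its arguments: {"type":"object","properties":{"commands":{"type":"string"},"claw":{"type":"number"},"squeeze":{"type":"number"}},"required":["commands"]}

```bash
mkdir -p pics; python3 - <<'E'
from rig import ctrl,camera,camera_params
import cv2,numpy as np
for n in("scene","top"):
    cv2.imwrite(f"pics/{n}0.png",camera(n)[:,:,::-1]); p=camera_params(n); print(n,np.round(p["K"],1).tolist(),np.round(p["view"],4).tolist())
s=ctrl.sense(); print({k:np.round(v,3).tolist() for k,v in s.items()})
E
```

```text
scene [[444.4, 0.0, 315.6], [0.0, 444.4, 231.9], [0.0, 0.0, 1.0]] [[0.6068, -0.7948, 0.0018, -219.9305], [-0.6129, -0.4693, -0.6357, 463.1606], [0.5061, 0.3847, -0.7719, 625.7716], [0.0, 0.0, 0.0, 1.0]]
top [[595.3, 0.0, 322.8], [0.0, 595.3, 238.5], [0.0, 0.0, 1.0]] [[-0.0101, -0.9998, -0.0179, 147.2334], [-0.9974, 0.0113, -0.0714, 532.2073], [0.0716, 0.0171, -0.9973, 1142.0514], [0.0, 0.0, 0.0, 1.0]]
{'time': 0.1, 'q': [1.162, 0.092, 1.232, 0.0, 1.82, -0.057], 'qd': [-0.002, -0.002, -0.003, 0.001, 0.001, -0.0], 'joint_torque': [0.002, -44.786, -40.757, 0.07, 0.028, -0.0], 'tool_pos': [206.631, 563.018, 229.619], 'tool_rot': [0.175, 0.985, -0.001, -0.0], 'ft_force': [0.157, -0.198, -0.687], 'torque': [0.013, 0.023, -0.008], 'grasp_force': 0.0, 'gripper_width': 88.286}
```

View pics/scene0.png

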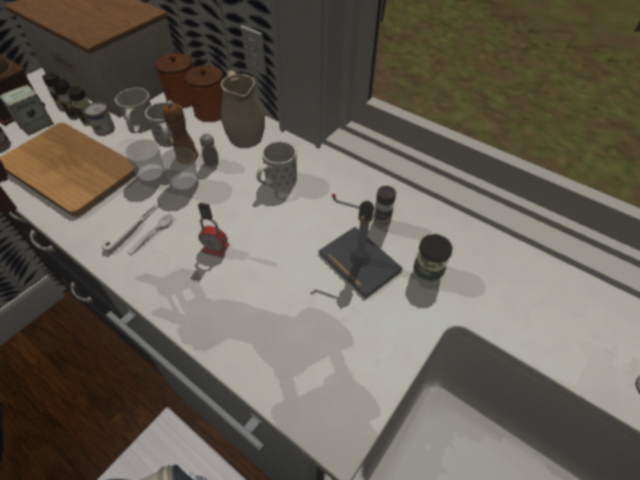

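View pics/top0.png

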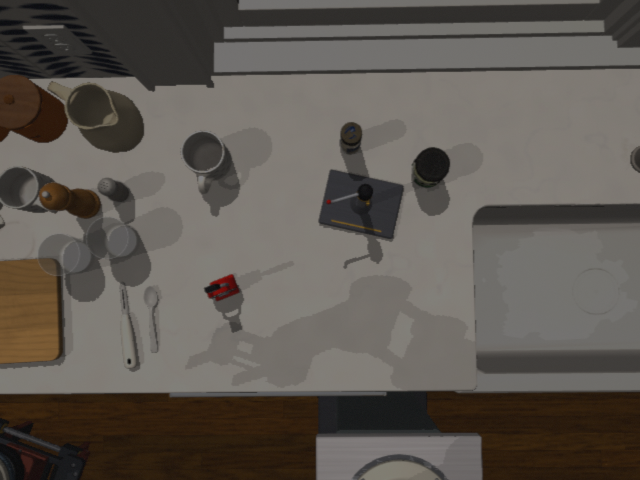

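Scene view: ball (334,197), cap (366,209), timer tab (205,212), body (212,238). Top view: cap (365,192), ball (327,202), so the prong points left; plate centre is about (361,205) with the brass strip below; timer is at (222,288). Now I'll measure these with masks.

```bash
cat > h.py <<'E'
import numpy as np,cv2
from rig import ctrl,camera,camera_params
P={n:camera_params(n) for n in("scene","top")}
def ray(n,uv):
    K,V=P[n]["K"],P[n]["view"]; R,t=V[:3,:3],V[:3,3]
    d=R.T@np.linalg.inv(K)@np.array([*uv,1.]); return -R.T@t,d/np.linalg.norm(d)
def plane(n,uv,z):
    o,d=ray(n,uv); return o+d*(z-o[2])/d[2]
def tri(uvs,uvt):
    A=[];b=[]
    for n,uv in(("scene",uvs),("top",uvt)):
        o,d=ray(n,uv);M=np.eye(3)-np.outer(d,d);A.append(M);b.append(M@o)
    return np.linalg.lstsq(np.vstack(A),np.hstack(b),rcond=None)[0]
def proj(n,p):
    c=P[n]["view"]@np.array([*p,1.]);c=P[n]["K"]@c[:3];return c[:2]/c[2]
def red(im):
    im=im.astype(int);return ((im[...,0]>90)&(im[...,0]>2*im[...,1])&(im[...,0]>2*im[...,2])).astype(np.uint8)
def blobs(m,amin=4):
    n,l,s,c=cv2.connectedComponentsWithStats(m);return [(s[i,4],c[i].round(1).tolist(),s[i,:4].tolist()) for i in range(1,n) if s[i,4]>=amin]
E
python3 - <<'E'
from h import *
S=cv2.imread("pics/scene0.png")[:,:,::-1];T=cv2.imread("pics/top0.png")[:,:,::-1]
for n,i in(("s",S),("t",T)): print(n,blobs(red(i)))
# plate in top: dark region
g=T.max(2); m=np.zeros(g.shape,np.uint8); m[165:242,312:410]=(g[165:242,312:410]<95)
print(blobs(m,100))
t=T.astype(int); br=((t[...,0]-t[...,2]>35)&(t[...,0]>90)).astype(np.uint8); br[:165]=0;br[242:]=0;br[:,:312]=0;br[:,410:]=0
print("brass",blobs(br)); print(cv2.minAreaRect(np.argwhere(br)[:,::-1].astype(np.float32)))
a=cv2.resize(T[160:250,310:410,::-1],None,fx=4,fy=4,interpolation=2); b=cv2.resize(T[255:345,190:290,::-1],None,fx=4,fy=4,interpolation=2)
c=cv2.resize(S[180:270,310:410,::-1],None,fx=3,fy=3,interpolation=2)
d=cv2.resize(S[190:265,185:255,::-1],None,fx=3,fy=3,interpolation=2)
o=np.zeros((600,800,3),np.uint8);o[:360,:400]=a;o[:360,400:]=b;o[360:,:300]=c[:240];o[360:585,320:530]=d
cv2.imwrite("pics/crop1.png",o)
E
```

```text
s [(np.int32(86), [209.6, 230.4], [202, 227, 14, 9]), (np.int32(29), [220.8, 235.2], [218, 231, 6, 8]), (np.int32(7), [225.7, 244.4], [225, 243, 3, 4])]
t [(np.int32(10), [328.2, 201.0], [327, 200, 4, 3]), (np.int32(95), [222.3, 279.9], [210, 275, 23, 10]), (np.int32(56), [219.6, 290.6], [213, 287, 14, 8])]
[(np.int32(4598), [360.8, 203.5], [318, 165, 86, 77])]
brass [(np.int32(10), [328.2, 201.0], [327, 200, 4, 3]), (np.int32(42), [347.7, 223.7], [332, 220, 32, 8]), (np.int32(8), [377.8, 230.4], [375, 230, 6, 2])]
((354.0999755859375, 212.79998779296875), (58.46276092529297, 25.16393280029297), 12.528807640075684)
```

View pics/crop1.png

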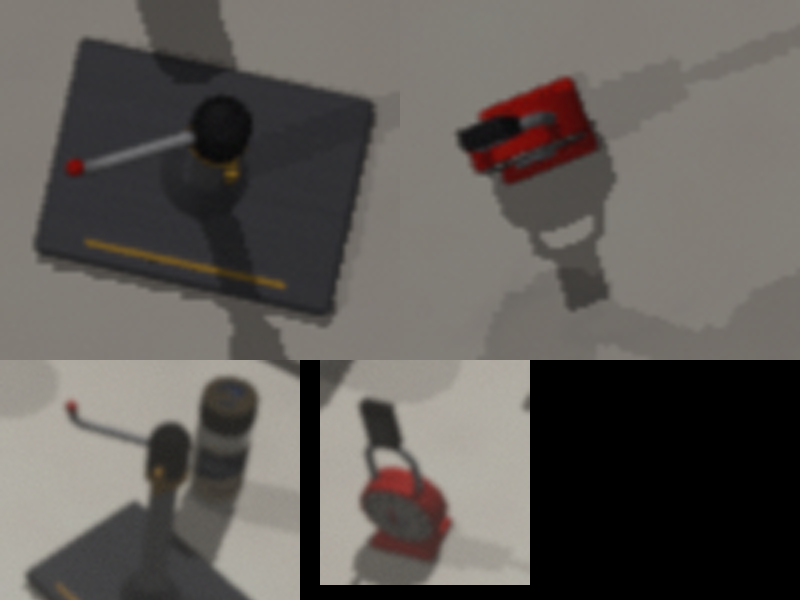

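Crop: cap (365.5,192), ball (328.6,201.6) and the brass lug (368,203) in top; lug (362.7,217.3) in scene. The timer's dial faces roughly the robot, slightly right; the tab is black at top (204-220,286-290) and scene (203-212,204-219).

```bash
python3 - <<'E'
from h import *
r=lambda v:np.round(v,1).tolist()
pc=np.array([plane("top",((x/4+310),(y/4+160)),12) for x,y in((82,38),(373,100),(330,315),(37,250))]);c=pc.mean(0)
print("plate",r(pc),r(c)); f=(pc[2]+pc[3]-pc[0]-pc[1]);print("front ang",np.arctan2(f[1],f[0]))
cap=plane("top",(365.5,192),183);print("cap",r(cap))
ball=tri((310+71/3,180+(407-360)/3),(328.6,201.6));print("ball",r(ball),r(plane("top",(328.6,201.6),179)))
d=ball-c;print(np.hypot(*d[:2]),np.arctan2(d[1],d[0]))
lug=tri((362.7,217.3),(368,203));print("lug",r(lug))
d=lug-c;print(np.hypot(*d[:2]),np.arctan2(d[1],d[0]))
# timer
S=cv2.imread("pics/scene0.png")[:,:,::-1];T=cv2.imread("pics/top0.png")[:,:,::-1]
k=(S.max(2)<60).astype(np.uint8);k2=np.zeros_like(k);k2[198:226,190:222]=k[198:226,190:222];print("S tab",blobs(k2,8),cv2.boxPoints(cv2.minAreaRect(np.argwhere(k2)[:,::-1].astype(np.float32))).tolist())
k=(T.max(2)<50).astype(np.uint8);k2=np.zeros_like(k);k2[275:300,200:225]=k[275:300,200:225];print("T tab",blobs(k2,8),cv2.boxPoints(cv2.minAreaRect(np.argwhere(k2)[:,::-1].astype(np.float32))).tolist())
for z in(121,141): print(r(plane("scene",(203.3,204),141)), r(plane("scene",(208.5,212),121)))
# hanging: red foot/ body silhouettes in top
cs,_=cv2.findContours(red(T),0,2)
for q in cs:
    if cv2.contourArea(q)>20: print(cv2.minAreaRect(q))
o=np.vstack([cv2.resize(T[265:305,195:245,::-1],None,fx=12,fy=12,interpolation=0)]);cv2.imwrite("pics/t.png",o)
E
```

```text
plate [[671.2, 124.9, 12.0], [638.4, -18.3, 12.0], [532.2, 4.8, 12.0], [566.0, 148.3, 12.0]] [601.9, 64.9, 12.0]
front ang 2.9252197537161084
cap [599.8, 65.9, 183.0]
ball [585.2, 128.1, 176.8] [584.8, 128.3, 179.0]
65.40177321685873 1.8295726998473187
lug [583.8, 60.6, 163.3]
18.687174420752598 -2.9079738652007694
S tab [(np.int32(121), [204.8, 211.0], [199, 204, 12, 15])] [[198.53213500976562, 204.4403839111328], [206.60552978515625, 202.0183563232422], [211.284423828125, 217.6147003173828], [203.21102905273438, 220.03672790527344]]
T tab [(np.int32(86), [212.2, 287.8], [205, 284, 16, 9])] [[204.10345458984375, 287.75860595703125], [218.0689697265625, 282.17242431640625], [222.62069702148438, 293.5517578125], [208.65518188476562, 299.137939453125]]
[440.7, 336.7, 141.0] [442.5, 329.3, 121.0]
[440.7, 336.7, 141.0] [442.5, 329.3, 121.0]
((219.30001831054688, 290.6000061035156), (4.0249223709106445, 14.310833930969238), 63.43495178222656)
((221.58619689941406, 280.96551513671875), (5.942250728607178, 23.76900291442871), 68.19859313964844)
```

View pics/t.png

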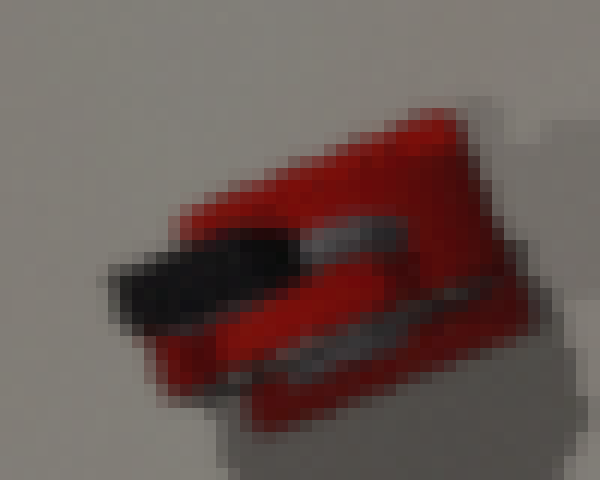

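The zoomed top view shows the tab's top centre at about (211.7,288.1), foot front edge (217.1,300.8)-(240,292.1), and body back edge (210.4,283.3)-(232.5,274.2).

```bash
python3 - <<'E'
from h import *
r=lambda v:np.round(v,1).tolist()
print("tabtop",r(plane("top",(211.75,288.1),141)))
t=tri((204.8,211),(212.2,287.8));print("tab",r(t))
for z,a,b in((4,(217.1,300.8),(240,292.1)),(36,(210.4,283.3),(232.5,274.2))):
    p,q=plane("top",a,z),plane("top",b,z);d=p-q;print(r((p+q)/2),np.linalg.norm(d),"yaw",np.arctan2(-d[0],d[1]))
for x,y in((440,333),):
  for ps in (.37,.42):
    u=np.array([np.cos(ps),np.sin(ps)]);v=np.array([-u[1],u[0]])
    for n in("top","scene"):
        print(n,[r(proj(n,[*(np.array([x,y])+a*u*5+b*v*11),141])) for a,b in((1,1),(1,-1),(-1,-1),(-1,1))],r(proj(n,[x,y,121])),[r(proj(n,[*(np.array([x,y])-20*u+b*v*25),0])) for b in(1,-1)])
E
```

```text
tabtop [440.4, 334.1, 141.0]
tab [440.6, 337.7, 120.0]
[422.4, 328.8, 4.0] 48.237420291262715 yaw 0.35236075685264545
[457.2, 336.9, 36.0] 45.87204800911779 yaw 0.3802947080901691
top [[205.5, 288.0], [217.2, 283.3], [219.2, 288.7], [207.5, 293.4]] [214.6, 288.2] [[218.7, 301.6], [242.2, 292.2]]
scene [[200.3, 202.1], [210.6, 204.4], [208.4, 208.0], [198.1, 205.7]] [206.3, 211.9] [[202.3, 253.3], [223.5, 258.5]]
top [[205.5, 288.4], [216.9, 283.1], [219.3, 288.3], [207.8, 293.6]] [214.6, 288.2] [[219.4, 302.0], [242.4, 291.4]]
scene [[200.1, 202.3], [210.6, 204.2], [208.7, 207.8], [198.1, 205.9]] [206.3, 211.9] [[202.4, 253.8], [224.1, 258.1]]
```

```bash
cat >> h.py <<'E'
from scipy.spatial.transform import Rotation as Ro
def tcp(): 
    s=ctrl.sense(); R=Ro.from_quat(s["tool_rot"]); y=R.as_matrix()[:,1]; return np.array(s["tool_pos"]),R,np.arctan2(y[1],y[0]),s
def plan(xyz,yaw,n):
    "straight move to xyz with tool pointing down, tool y at angle yaw, n rows"
    p,R,a,_=tcp(); c,s=np.cos(yaw),np.sin(yaw)
    G=Ro.from_matrix(np.array([[-s,c,0],[c,s,0],[0,0,-1.]]).T)
    w=(R.inv()*G).as_rotvec(); st=(np.array(xyz)-p)/n; out=[]
    if np.linalg.norm(st)>41: print("too fast",np.linalg.norm(st))
    for i in range(n):
        Ri=R*Ro.from_rotvec(w*i/n); out.append(np.r_[Ri.inv().apply(st)/75,np.degrees(w)/n/6])
    print("; ".join(" ".join(f"{v:.3f}" for v in o) for o in out))
def info():
    p,R,a,s=tcp(); print("t",round(s["time"],2),"p",p.round(1),"yaw",round(a,3),"F",np.round(s["ft_force"],1),"M",np.round(s["torque"],2),"w",round(s["gripper_width"],1))
AX=np.array([600.5,65.5])
E
python3 -c "
from h import *
plan([611,119,230],0.23,16)"
```

```text
-0.444 -0.231 0.000 -0.001 0.000 0.590; -0.457 -0.203 0.000 -0.001 0.000 0.590; -0.469 -0.175 -0.000 -0.001 0.000 0.590; -0.479 -0.145 -0.000 -0.001 0.000 0.590; -0.487 -0.116 -0.000 -0.001 0.000 0.590; -0.493 -0.085 -0.000 -0.001 0.000 0.590; -0.497 -0.055 -0.000 -0.001 0.000 0.590; -0.500 -0.024 -0.000 -0.001 0.000 0.590; -0.500 0.007 -0.000 -0.001 0.000 0.590; -0.499 0.038 -0.000 -0.001 0.000 0.590; -0.496 0.069 -0.000 -0.001 0.000 0.590; -0.491 0.099 -0.000 -0.001 0.000 0.590; -0.483 0.129 -0.000 -0.001 0.000 0.590; -0.475 0.159 -0.000 -0.001 0.000 0.590; -0.464 0.188 -0.000 -0.001 0.000 0.590; -0.451 0.216 -0.000 -0.001 0.000 0.590
```

>>> {"fn": "drive_tool", "kwargs": {"commands": "-0.44 -0.23 0 0 0 0.59; -0.46 -0.2 0 0 0 0.59; -0.47 -0.18 0 0 0 0.59; -0.48 -0.15 0 0 0 0.59; -0.49 -0.12 0 0 0 0.59; -0.49 -0.09 0 0 0 0.59; -0.5 -0.06 0 0 0 0.59; -0.5 -0.02 0 0 0 0.59", "claw": -1, "squeeze": 10}}

```text
time: 0.77
tool_pos: [409.2, 338.4, 230.3]
tool_rot: [0.412, 0.911, -0.0, -0.0]
ft_force: [-0.1, 0.3, 0.1]
gripper_width: 38.0
grasp_force: 0.0
```

>>> {"fn": "drive_tool", "kwargs": {"commands": "-0.5 0 0 0 0 0.59; -0.5 0.04 0 0 0 0.59; -0.5 0.07 0 0 0 0.59; -0.49 0.1 0 0 0 0.59; -0.48 0.13 0 0 0 0.59; -0.47 0.16 0 0 0 0.59; -0.46 0.19 0 0 0 0.59; 0 0 0 0 0 0"}}

```text
time: 1.43
tool_pos: [588.3, 141.1, 228.5]
tool_rot: [0.6, 0.8, -0.002, 0.0]
ft_force: [0.4, 0.6, 0.5]
gripper_width: 0.5
grasp_force: 0.0
```

```bash
python3 -c "
from h import *
info();plan([611,119,230],0.23,2)"
```

```text
t 1.43 p [588.3 141.1 228.5] yaw 0.283 F [0.4 0.6 0.5] M [-0.02  0.01 -0.05] w 0.5
-0.184 0.104 -0.010 -0.010 0.011 0.254; -0.181 0.109 -0.010 -0.010 0.011 0.254
```

>>> {"fn": "drive_tool", "kwargs": {"commands": "-0.18 0.14 0 0 0 0.25; -0.18 0.14 0 0 0 0.25; 0 0 0 0 0 0; 0 0 0.3 0 0 0; 0 0 0.3 0 0 0; 0 0 0.28 0 0 0; 0 0 0 0 0 0"}}

```text
time: 2.02
tool_pos: [610.2, 126.7, 158.7]
tool_rot: [0.617, 0.787, -0.003, -0.003]
ft_force: [-1.4, 0.1, -0.8]
gripper_width: 1.0
grasp_force: 0.0
```

```bash
python3 -c "
from h import *
info();p,R,a,_=tcp();d=p[:2]-AX;u=np.array([np.cos(1.8),np.sin(1.8)]);t=np.array([-u[1],u[0]]);print(d@u,d@t)"
```

```text
t 2.02 p [610.2 126.7 158.7] yaw 0.241 F [-1.4  0.1 -0.8] M [-0.03  0.03 -0.01] w 1.0
57.4311514992687 -23.39440128414479
```

```bash
cat >> h.py <<'E'
def arc(phis,r=51,off=16.5):
    p,R,a,_=tcp(); out=[]
    for f in phis:
        u=np.array([np.cos(f),np.sin(f)]);t=np.array([-u[1],u[0]]);g=np.r_[AX+r*u-off*t,162]
        yaw=f-np.pi/2;c,s=np.cos(yaw),np.sin(yaw);G=Ro.from_matrix(np.array([[-s,c,0],[c,s,0],[0,0,-1.]]).T)
        w=np.degrees((R.inv()*G).as_rotvec())/6
        out.append(np.r_[R.inv().apply(g-p)/75,w]);p,R=g,G
    print("; ".join(" ".join(f"{v:.3f}" for v in o) for o in out))
E
python3 -c "
from h import *
arc(np.linspace(1.72,2.82,15))"
```

```text
-0.105 -0.040 -0.043 -0.087 -0.007 0.881; 0.015 -0.054 0.000 0.000 0.000 -0.750; 0.015 -0.054 0.000 0.000 0.000 -0.750; 0.015 -0.054 0.000 0.000 0.000 -0.750; 0.015 -0.054 0.000 0.000 0.000 -0.750; 0.015 -0.054 0.000 0.000 0.000 -0.750; 0.015 -0.054 0.000 0.000 0.000 -0.750; 0.015 -0.054 0.000 0.000 0.000 -0.750; 0.015 -0.054 0.000 0.000 0.000 -0.750; 0.015 -0.054 0.000 0.000 0.000 -0.750; 0.015 -0.054 0.000 0.000 0.000 -0.750; 0.015 -0.054 0.000 0.000 0.000 -0.750; 0.015 -0.054 0.000 0.000 0.000 -0.750; 0.015 -0.054 0.000 0.000 0.000 -0.750; 0.015 -0.054 0.000 0.000 0.000 -0.750
```

>>> {"fn": "drive_tool", "kwargs": {"commands": "-0.1 -0.04 -0.04 -0.09 0 0.88; 0.015 -0.054 0 0 0 -0.75; 0.015 -0.054 0 0 0 -0.75; 0.015 -0.054 0 0 0 -0.75; 0.015 -0.054 0 0 0 -0.75; 0.015 -0.054 0 0 0 -0.75"}}

```text
time: 2.52
tool_pos: [591.2, 118.5, 169.1]
tool_rot: [0.49, 0.871, 0.004, 0.005]
ft_force: [3.2, 1.5, -1.0]
gripper_width: 0.3
grasp_force: 1.5
```

```bash
python3 -c "
from h import *
info();arc(np.linspace(2.12,2.82,10)); cv2.imwrite('pics/p1.png',cv2.resize(np.hstack([camera('top')[140:260,290:430],camera('scene')[130:250,300:440]])[:,:,::-1],None,fx=2.8,fy=2.8))"
```

```text
t 2.52 p [591.2 118.5 169.1] yaw 0.546 F [ 3.2  1.5 -1. ] M [ 0.11 -0.44 -0.06] w 0.3
0.013 -0.045 0.094 0.114 0.038 -0.034; 0.015 -0.054 0.000 0.000 0.000 -0.743; 0.015 -0.054 0.000 0.000 0.000 -0.743; 0.015 -0.054 0.000 0.000 0.000 -0.743; 0.015 -0.054 0.000 0.000 0.000 -0.743; 0.015 -0.054 0.000 0.000 0.000 -0.743; 0.015 -0.054 0.000 0.000 0.000 -0.743; 0.015 -0.054 0.000 0.000 0.000 -0.743; 0.015 -0.054 0.000 0.000 0.000 -0.743; 0.015 -0.054 0.000 0.000 0.000 -0.743
```

View pics/p1.png

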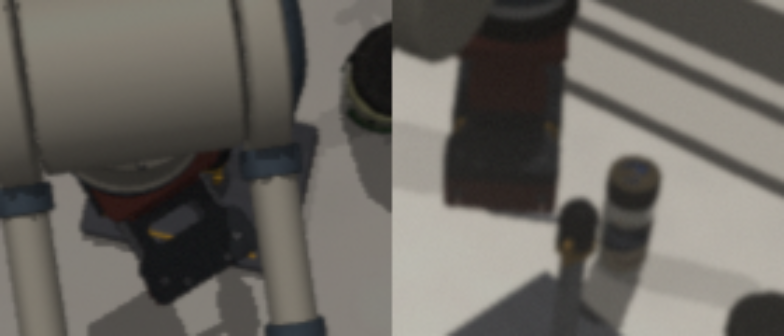

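The arm hides the hook in both crops, but the 3.5 N reaction along the push direction shows the prong is turning. I'll carry on and lower a little.

>>> {"fn": "drive_tool", "kwargs": {"commands": "0.01 -0.04 0.08 0.1 0.04 0; 0.015 -0.054 0 0 0 -0.74; 0.015 -0.054 0 0 0 -0.74; 0.015 -0.054 0 0 0 -0.74; 0.015 -0.054 0 0 0 -0.74; 0.015 -0.054 0 0 0 -0.74"}}

```text
time: 3.12
tool_pos: [569.6, 108.1, 161.8]
tool_rot: [0.315, 0.949, -0.0, -0.0]
ft_force: [5.1, -0.2, 0.7]
gripper_width: 0.2
grasp_force: 1.9
```

```bash
cat >> h.py <<'E'
def st():
    p,R,a,s=tcp(); f=a+np.pi/2; u=np.array([np.cos(f),np.sin(f)]);t=np.array([-u[1],u[0]]);d=p[:2]-AX;F=np.array(s["ft_force"])
    print("phi_tool",round(f,3),"r",round(d@u,1),"phi_contact",round(f+np.arcsin((d@t+16.5)/51),3),"Ft",round(F[:2]@t,2),"Fu",round(F[:2]@u,2),"Fz",F[2].round(1),"z",p[2].round(1))
E
python3 -c "
from h import *
info();st();arc(np.arange(2.51,2.9,.07))"
```

```text
t 3.12 p [569.6 108.1 161.8] yaw 0.93 F [ 5.1 -0.2  0.7] M [ 0.03 -0.76  0.01] w 0.2
phi_tool 2.5 r 50.3 phi_contact 2.517 Ft -2.9 Fu -4.26 Fz 0.7 z 161.8
0.012 0.004 -0.002 -0.001 -0.001 -0.091; 0.014 -0.048 0.000 0.000 0.000 -0.668; 0.014 -0.048 0.000 0.000 0.000 -0.668; 0.014 -0.048 0.000 0.000 0.000 -0.668; 0.014 -0.048 0.000 0.000 0.000 -0.668; 0.014 -0.048 0.000 0.000 0.000 -0.668
```

>>> {"fn": "drive_tool", "kwargs": {"commands": "0 0 0 0 0 0; 0 0 0 0 0 0"}}

```text
time: 3.28
tool_pos: [569.2, 108.0, 161.7]
tool_rot: [0.318, 0.948, -0.0, -0.001]
ft_force: [2.1, -0.8, 1.2]
gripper_width: 0.5
grasp_force: 1.1
```

```bash
python3 -c "
from h import *
st()"
```

```text
phi_tool 2.495 r 50.6 phi_contact 2.523 Ft -0.63 Fu -2.15 Fz 1.2 z 161.7
```

Mostly an inertial transient. Continue to about 2.8, slower.

>>> {"fn": "drive_tool", "kwargs": {"commands": "0.014 -0.04 0 0 0 -0.6; 0.014 -0.048 0 0 0 -0.67; 0.014 -0.048 0 0 0 -0.67; 0.014 -0.048 0 0 0 -0.67; 0.01 -0.03 0 0 0 -0.4; 0 0 0 0 0 0"}}

```text
time: 3.78
tool_pos: [557.4, 96.5, 161.8]
tool_rot: [0.164, 0.986, 0.0, -0.0]
ft_force: [4.0, 0.7, -0.2]
gripper_width: 0.1
grasp_force: 1.7
```

```bash
python3 -c "
from h import *
st()"
```

```text
phi_tool 2.812 r 50.8 phi_contact 2.833 Ft -1.93 Fu -3.53 Fz -0.2 z 161.8
```

>>> {"fn": "drive_tool", "kwargs": {"commands": "0.006 -0.02 0 0 0 -0.28; 0.006 -0.02 0 0 0 -0.28; 0 0 0 0 0 0"}}

```text
time: 4.03
tool_pos: [555.6, 94.2, 161.7]
tool_rot: [0.135, 0.991, 0.0, -0.001]
ft_force: [5.1, 0.1, 0.2]
gripper_width: 0.6
grasp_force: 1.7
```

```bash
python3 -c "
from h import *
st()"
```

```text
phi_tool 2.87 r 50.9 phi_contact 2.888 Ft -1.42 Fu -4.86 Fz 0.2 z 161.7
```

>>> {"fn": "drive_tool", "kwargs": {"commands": "0.006 -0.02 0 0 0 -0.28; 0 0 0 0 0 0; 0 0 0 0 0 0"}}

```text
time: 4.28
tool_pos: [554.4, 93.0, 161.5]
tool_rot: [0.121, 0.993, 0.0, -0.001]
ft_force: [3.1, 0.6, 1.6]
gripper_width: 0.8
grasp_force: 1.4
```

```bash
python3 -c "
from h import *
st()"
```

```text
phi_tool 2.899 r 51.4 phi_contact 2.916 Ft -1.32 Fu -2.83 Fz 1.6 z 161.5
```

```bash
python3 -c "
from h import *
cv2.imwrite('pics/p2.png',cv2.resize(np.hstack([camera('top')[150:260,310:410],camera('scene')[150:260,290:390]])[:,:,::-1],None,fx=4,fy=4,interpolation=2))
p,R,a,s=tcp()
print('S',proj('scene',p),'T',proj('top',p))
for f in (2.7,2.9,3.1): print(f,proj('scene',[*(AX+65*np.array([np.cos(f),np.sin(f)])),179]),proj('top',[*(AX+65*np.array([np.cos(f),np.sin(f)])),179]))"
```

```text
S [338.95500734 219.4547885 ] T [349.4658643 220.3102247]
2.7 [335.13469432 217.17131857] [349.63175    226.68811586]
2.9 [339.28420183 221.76516779] [356.92457296 229.17215172]
3.1 [344.6134728  225.73885907] [364.57075657 230.16649667]
```

View pics/p2.png

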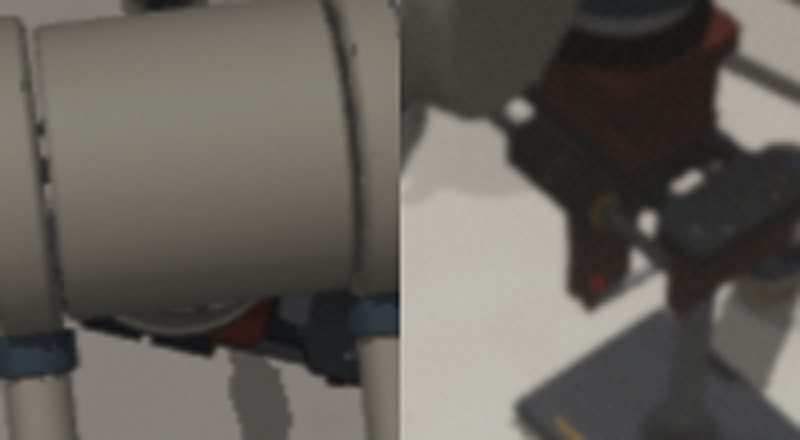

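Scene crop shows the ball at (339,221), just in front of the finger, which gives a prong angle of about 2.88 rad and confirms the tracking.

>>> {"fn": "drive_tool", "kwargs": {"commands": "0.006 -0.02 0 0 0 -0.28; 0 0 0 0 0 0; 0 0 0 0 0 0"}}

```text
time: 4.63
tool_pos: [553.4, 91.5, 161.5]
tool_rot: [0.106, 0.994, -0.0, -0.001]
ft_force: [2.3, 1.8, 1.1]
gripper_width: 0.2
grasp_force: 1.2
```

```bash
python3 -c "
from h import *
st()"
```

```text
phi_tool 2.93 r 51.5 phi_contact 2.95 Ft -2.27 Fu -1.86 Fz 1.1 z 161.5
```

>>> {"fn": "drive_tool", "kwargs": {"commands": "0.006 -0.02 0 0 0 -0.28; 0 0 0 0 0 0; 0 0 0 0 0 0"}}

```text
time: 4.88
tool_pos: [552.7, 90.0, 161.5]
tool_rot: [0.091, 0.996, -0.0, -0.001]
ft_force: [2.7, 1.1, 0.9]
gripper_width: 0.6
grasp_force: 1.2
```

```bash
python3 -c "
from h import *
st()"
```

```text
phi_tool 2.959 r 51.5 phi_contact 2.98 Ft -1.6 Fu -2.41 Fz 0.9 z 161.5
```

>>> {"fn": "drive_tool", "kwargs": {"commands": "0.006 -0.02 0 0 0 -0.28; 0.002 -0.007 0 0 0 -0.1; 0 0 0 0 0 0; 0 0 0 0 0 0"}}

```text
time: 5.22
tool_pos: [551.8, 88.1, 161.5]
tool_rot: [0.071, 0.997, -0.0, -0.001]
ft_force: [2.2, 1.0, 1.2]
gripper_width: 0.5
grasp_force: 1.2
```

>>> {"fn": "drive_tool", "kwargs": {"commands": "0.006 -0.02 0 0 0 -0.28; 0.002 -0.007 0 0 0 -0.1; 0 0 0 0 0 0; 0 0 0 0 0 0"}}

```text
time: 5.55
tool_pos: [550.9, 86.1, 161.5]
tool_rot: [0.051, 0.999, -0.0, -0.001]
ft_force: [2.9, 2.2, 2.1]
gripper_width: 0.5
grasp_force: 1.2
```

>>> {"fn": "drive_tool", "kwargs": {"commands": "0.006 -0.02 0 0 0 -0.28; 0 0 0 0 0 0; 0 0 0 0 0 0"}}

```text
time: 5.8
tool_pos: [550.3, 84.7, 161.4]
tool_rot: [0.037, 0.999, -0.0, -0.001]
ft_force: [1.9, 1.3, 0.9]
gripper_width: 0.4
grasp_force: 1.1
```

```bash
python3 -c "
from h import *
st()"
```

```text
phi_tool 3.068 r 51.5 phi_contact 3.088 Ft -1.44 Fu -1.77 Fz 0.9 z 161.4
```

>>> {"fn": "drive_tool", "kwargs": {"commands": "0.006 -0.02 0 0 0 -0.28; 0 0 0 0 0 0; 0 0 0 0 0 0"}}

```text
time: 6.05
tool_pos: [549.8, 83.4, 161.5]
tool_rot: [0.022, 1.0, 0.0, -0.001]
ft_force: [2.1, 3.0, 1.0]
gripper_width: 0.6
grasp_force: 1.5
```

>>> {"fn": "drive_tool", "kwargs": {"commands": "0.006 -0.02 0 0 0 -0.28; 0 0 0 0 0 0; 0 0 0 0 0 0"}}

```text
time: 6.3
tool_pos: [549.4, 82.5, 161.6]
tool_rot: [0.007, 1.0, 0.001, -0.001]
ft_force: [3.8, 5.3, 0.6]
gripper_width: 0.3
grasp_force: 2.7
```

>>> {"fn": "drive_tool", "kwargs": {"commands": "0 -0.007 0 0 0 0; 0 0 0 0 0 0; 0 0 0 0 0 0"}}

```text
time: 6.55
tool_pos: [549.4, 82.2, 161.5]
tool_rot: [0.007, 1.0, 0.001, -0.001]
ft_force: [3.4, 5.9, 1.3]
gripper_width: 0.3
grasp_force: 3.0
```

>>> {"fn": "drive_tool", "kwargs": {"commands": "0 -0.01 0 0 0 0; 0 0 0 0 0 0; 0 0 0 0 0 0"}}

```text
time: 6.8
tool_pos: [549.4, 81.8, 161.6]
tool_rot: [0.007, 1.0, 0.001, -0.001]
ft_force: [2.8, 6.6, 0.4]
gripper_width: 0.5
grasp_force: 3.5
```

```bash
python3 -c "
from h import *
st();info()"
```

```text
phi_tool 3.128 r 51.3 phi_contact 3.146 Ft -6.65 Fu -2.75 Fz 0.4 z 161.6
t 6.8 p [549.4  81.8 161.6] yaw 1.557 F [2.8 6.6 0.4] M [ 1.02 -0.47 -0.03] w 0.5
```

>>> {"fn": "drive_tool", "kwargs": {"commands": "0 -0.012 0 0 0 0; 0 -0.008 0 0 0 0; 0 0 0 0 0 0; 0 0 0 0 0 0"}}

```text
time: 7.13
tool_pos: [549.4, 80.9, 161.6]
tool_rot: [0.007, 1.0, 0.002, -0.001]
ft_force: [3.7, 9.3, 1.0]
gripper_width: 0.5
grasp_force: 4.6
```

Hold for about 0.9 s, then back off.

>>> {"fn": "drive_tool", "kwargs": {"commands": "0 0 0 0 0 0; 0 0 0 0 0 0; 0 0 0 0 0 0; 0 0 0 0 0 0; 0 0 0 0 0 0; 0 0 0 0 0 0; 0 0 0 0 0 0; 0 0 0 0 0 0"}}

```text
time: 7.8
tool_pos: [549.4, 80.9, 161.6]
tool_rot: [0.007, 1.0, 0.002, -0.001]
ft_force: [3.4, 8.8, 1.2]
gripper_width: 0.6
grasp_force: 4.5
```

>>> {"fn": "drive_tool", "kwargs": {"commands": "0 0.03 0 0 0 0; 0 0.05 0 0 0 0; 0 0.15 0 0 0 0; 0 0 -0.3 0 0 0; 0 0 -0.5 0 0 0; 0 0 -0.5 0 0 0; 0 0 0 0 0 0"}}

```text
time: 8.38
tool_pos: [550.7, 96.6, 267.3]
tool_rot: [0.007, 1.0, 0.0, 0.004]
ft_force: [0.9, 0.6, 1.4]
gripper_width: 0.2
grasp_force: 0.0
```

```bash
python3 -c "
from h import *
info()
plan([441,336,250],0.37+np.pi/2,10)"
```

```text
t 8.38 p [550.7  96.6 267.3] yaw 1.556 F [0.9 0.6 1.4] M [ 0.07 -0.05 -0.06] w 0.2
0.151 0.317 0.022 -0.001 0.008 -0.367; 0.139 0.323 0.022 -0.001 0.008 -0.367; 0.126 0.328 0.022 -0.001 0.008 -0.367; 0.114 0.332 0.022 -0.001 0.008 -0.367; 0.101 0.336 0.023 -0.001 0.008 -0.367; 0.088 0.340 0.023 -0.001 0.008 -0.367; 0.075 0.343 0.023 -0.001 0.008 -0.367; 0.061 0.346 0.023 -0.001 0.008 -0.367; 0.048 0.348 0.023 -0.001 0.008 -0.367; 0.034 0.349 0.023 -0.001 0.008 -0.367
```

>>> {"fn": "drive_tool", "kwargs": {"commands": "0.15 0.32 0.02 0 0 -0.37; 0.14 0.32 0.02 0 0 -0.37; 0.13 0.33 0.02 0 0 -0.37; 0.11 0.33 0.02 0 0 -0.37; 0.1 0.34 0.02 0 0 -0.37; 0.09 0.34 0.02 0 0 -0.37; 0.075 0.34 0.02 0 0 -0.37; 0.06 0.35 0.02 0 0 -0.37", "claw": 1}}

```text
time: 9.05
tool_pos: [460.1, 288.8, 246.5]
tool_rot: [-0.148, 0.989, -0.0, -0.002]
ft_force: [0.1, -0.1, -0.1]
gripper_width: 50.4
grasp_force: 0.0
```

>>> {"fn": "drive_tool", "kwargs": {"commands": "0.05 0.35 0.02 0 0 -0.37; 0.03 0.35 0.02 0 0 -0.37; 0 0 0 0 0 0; 0 0 0 0 0 0"}}

```text
time: 9.38
tool_pos: [438.2, 336.7, 243.4]
tool_rot: [-0.187, 0.982, -0.001, -0.002]
ft_force: [0.5, 0.7, -0.8]
gripper_width: 77.0
grasp_force: 0.0
```

```bash
python3 - <<'E'
from h import *
info(); plan([441,336,115],0.37+np.pi/2,5)
S,T=camera("scene"),camera("top")
print(blobs(red(S),3),blobs(red(T),3))
cv2.imwrite("pics/p3.png",np.hstack([cv2.resize(T[150:260,310:410],None,fx=4,fy=4,interpolation=2),cv2.resize(S[150:260,290:390],None,fx=4,fy=4,interpolation=2)])[:,:,::-1])
E
```

```text
t 9.38 p [438.2 336.7 243.4] yaw 1.946 F [ 0.5  0.7 -0.8] M [0.05 0.04 0.02] w 77.0
-0.008 -0.004 0.342 -0.001 -0.007 0.010; -0.007 -0.004 0.342 -0.001 -0.007 0.010; -0.007 -0.004 0.342 -0.001 -0.007 0.010; -0.007 -0.004 0.342 -0.001 -0.007 0.010; -0.007 -0.004 0.342 -0.001 -0.007 0.010
[(np.int32(86), [209.6, 230.4], [202, 227, 14, 9]), (np.int32(30), [221.0, 235.5], [218, 232, 6, 8]), (np.int32(8), [225.8, 244.6], [225, 243, 3, 4])] [(np.int32(9), [362.3, 227.9], [361, 227, 4, 3])]
```

View pics/p3.png

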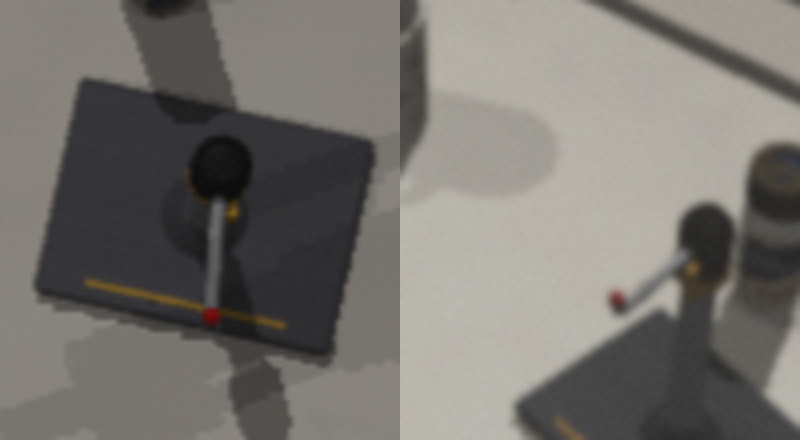

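The prong now points to the front against the lug: ball at top (362.7,229) and scene (344.5,224.8). Next, descend on the tab.

>>> {"fn": "drive_tool", "kwargs": {"commands": "-0.01 -0.005 0.35 0 0 0; -0.01 -0.005 0.35 0 0 0; -0.01 -0.005 0.35 0 0 0; -0.007 -0.004 0.34 0 0 0; 0 0 0.2 0 0 0; 0 0 0.1 0 0 0; 0 0 0 0 0 0; 0 0 0 0 0 0"}}

```text
time: 10.15
tool_pos: [442.6, 335.1, 118.1]
tool_rot: [-0.185, 0.983, 0.0, -0.001]
ft_force: [-0.5, -0.0, 0.6]
gripper_width: 87.7
grasp_force: 0.0
```

```bash
python3 - <<'E'
from h import *
info()
b=tri((344.5,224.75),(362.75,229));c=plane("top",(362.75,229),179);cap=plane("top",(365.3,192),183)
print("ball",b,c,"cap",cap); 
for q in(b,c): d=q[:2]-AX;print(np.hypot(*d),np.arctan2(d[1],d[0]))
d=c-cap;print(np.hypot(*d[:2]),np.arctan2(d[1],d[0]))
E
```

```text
t 10.15 p [442.6 335.1 118.1] yaw 1.943 F [-0.5 -0.   0.6] M [ 0.05 -0.03  0.01] w 87.7
ball [538.0250759   70.73825742 177.5261877 ] [537.56463708  71.23808531 179.        ] cap [599.77451156  66.21313664 183.        ]
62.69414233143913 3.057942551772769
63.19640440057832 3.0506697745369036
62.41248747340243 3.0609935054540114
```

>>> {"fn": "drive_tool", "kwargs": {"commands": "0.015 0.02 0.04 0 0 0; 0 0 0 0 0 0"}}

```text
time: 10.32
tool_pos: [440.9, 336.9, 115.8]
tool_rot: [-0.186, 0.983, 0.001, 0.0]
ft_force: [-0.3, -0.1, -0.3]
gripper_width: 88.1
grasp_force: 0.0
```

>>> {"fn": "drive_tool", "kwargs": {"commands": "0 0 0 0 0 0; 0 0 0 0 0 0; 0 0 0 0 0 0; 0 0 0 0 0 0; 0 0 0 0 0 0; 0 0 0 0 0 0; 0 0 0 0 0 0; 0 0 0 0 0 0", "claw": -1, "squeeze": 25}}

```text
time: 10.98
tool_pos: [440.5, 336.6, 114.4]
tool_rot: [-0.186, 0.983, 0.0, -0.001]
ft_force: [-0.5, 0.1, -0.5]
gripper_width: 37.9
grasp_force: 0.0
```

>>> {"fn": "drive_tool", "kwargs": {"commands": "0 0 0 0 0 0; 0 0 0 0 0 0; 0 0 0 0 0 0; 0 0 0 0 0 0"}}

```text
time: 11.32
tool_pos: [440.4, 336.6, 114.4]
tool_rot: [-0.186, 0.983, 0.0, -0.001]
ft_force: [0.6, 0.4, 0.5]
gripper_width: 22.0
grasp_force: 25.0
```

>>> {"fn": "drive_tool", "kwargs": {"commands": "0 0 -0.05 0 0 0; 0 0 -0.2 0 0 0; 0 0 -0.3 0 0 0; 0 0 -0.4 0 0 0; 0 0 -0.4 0 0 0; 0 0 -0.2 0 0 0; 0 0 0 0 0 0"}}

```text
time: 11.9
tool_pos: [441.8, 337.3, 235.7]
tool_rot: [-0.186, 0.983, 0.002, 0.002]
ft_force: [-0.2, 0.7, -2.2]
gripper_width: 21.9
grasp_force: 25.0
```

```bash
python3 - <<'E'
from h import *
info(); plan([495,74.3,215],1.49,16)
E
```

```text
t 11.9 p [441.8 337.3 235.7] yaw 1.945 F [-0.2  0.7 -2.2] M [0.1  0.07 0.07] w 21.9
0.039 -0.220 0.017 0.002 0.003 0.271; 0.033 -0.221 0.017 0.002 0.003 0.271; 0.026 -0.222 0.017 0.002 0.003 0.271; 0.020 -0.223 0.017 0.002 0.003 0.271; 0.014 -0.223 0.017 0.002 0.003 0.271; 0.007 -0.224 0.017 0.002 0.003 0.271; 0.001 -0.224 0.017 0.002 0.003 0.271; -0.005 -0.224 0.017 0.002 0.003 0.271; -0.012 -0.223 0.017 0.002 0.003 0.271; -0.018 -0.223 0.017 0.002 0.003 0.271; -0.024 -0.222 0.017 0.002 0.003 0.271; -0.031 -0.222 0.017 0.002 0.003 0.271; -0.037 -0.221 0.017 0.002 0.003 0.271; -0.043 -0.219 0.017 0.002 0.003 0.271; -0.050 -0.218 0.017 0.002 0.003 0.271; -0.056 -0.217 0.017 0.002 0.003 0.271
```

>>> {"fn": "drive_tool", "kwargs": {"commands": "0.04 -0.1 0.017 0 0 0.27; 0.035 -0.2 0.017 0 0 0.27; 0.03 -0.22 0.017 0 0 0.27; 0.02 -0.22 0.017 0 0 0.27; 0.015 -0.22 0.017 0 0 0.27; 0.01 -0.22 0.017 0 0 0.27; 0 -0.22 0.017 0 0 0.27; -0.005 -0.22 0.017 0 0 0.27"}}

```text
time: 12.57
tool_pos: [461.5, 214.5, 217.2]
tool_rot: [-0.072, 0.997, -0.001, -0.003]
ft_force: [-0.4, -0.3, -1.8]
gripper_width: 21.8
grasp_force: 25.0
```

>>> {"fn": "drive_tool", "kwargs": {"commands": "-0.01 -0.22 0.017 0 0 0.27; -0.02 -0.22 0.017 0 0 0.27; -0.025 -0.22 0.017 0 0 0.27; -0.03 -0.22 0.017 0 0 0.27; -0.035 -0.22 0.017 0 0 0.27; -0.04 -0.22 0.017 0 0 0.27; -0.05 -0.2 0.017 0 0 0.27; -0.05 -0.15 0 0 0 0.27"}}

```text
time: 13.23
tool_pos: [487.5, 90.0, 208.3]
tool_rot: [0.041, 0.999, -0.001, -0.003]
ft_force: [0.5, -0.4, -2.1]
gripper_width: 21.9
grasp_force: 25.0
```

>>> {"fn": "drive_tool", "kwargs": {"commands": "0 0 0 0 0 0; 0 0 0 0 0 0; 0 0 0 0 0 0"}}

```text
time: 13.48
tool_pos: [488.2, 92.1, 210.8]
tool_rot: [0.039, 0.999, 0.0, -0.002]
ft_force: [-0.6, 0.3, -1.7]
gripper_width: 22.0
grasp_force: 25.0
```

```bash
python3 - <<'E'
from h import *
info(); plan([495,74.3,206],1.49,3)
S,T=camera("scene"),camera("top")
cv2.imwrite("pics/p4.png",np.hstack([cv2.resize(T[180:280,300:400],None,fx=4,fy=4,interpolation=2),cv2.resize(S[170:270,280:380],None,fx=4,fy=4,interpolation=2)])[:,:,::-1])
p,R,a,_=tcp();m=R.as_matrix();
def w(x,y,z): # timer coords relative to tool grasp: timer x = -tool x
    return p+m@np.array([-x,y,114.4-z])
for n,q in(("ringtop",(0,0,98)),("ringbot",(0,0,66)),("dialc",(-11,0,36)),("foot",(0,0,0)),("dialL",(-11,30,36)),("dialR",(-11,-30,36))): print(n,proj("scene",w(*q)).round(1),proj("top",w(*q)).round(1),w(*q).round(1))
E
```

```text
t 13.48 p [488.2  92.1 210.8] yaw 1.493 F [-0.6  0.3 -1.7] M [ 0.07 -0.    0.01] w 22.0
-0.036 -0.077 0.021 0.000 -0.010 0.009; -0.037 -0.077 0.021 0.000 -0.010 0.009; -0.037 -0.077 0.021 0.000 -0.010 0.009
ringtop [317.5 229.9] [350.8 258. ] [488.3  92.5 194.9]
ringbot [317.4 241.5] [350.3 258.8] [488.2  92.5 162.9]
dialc [313.3 255.4] [349.4 265.7] [477.2  93.3 132.9]
foot [317.2 263.4] [349.2 260.2] [488.1  92.5  96.9]
dialL [301.1 246.6] [332.3 264.5] [479.5 123.2 132.9]
dialR [325.8 264.5] [366.5 266.8] [474.9  63.4 132.9]
```

View pics/p4.png

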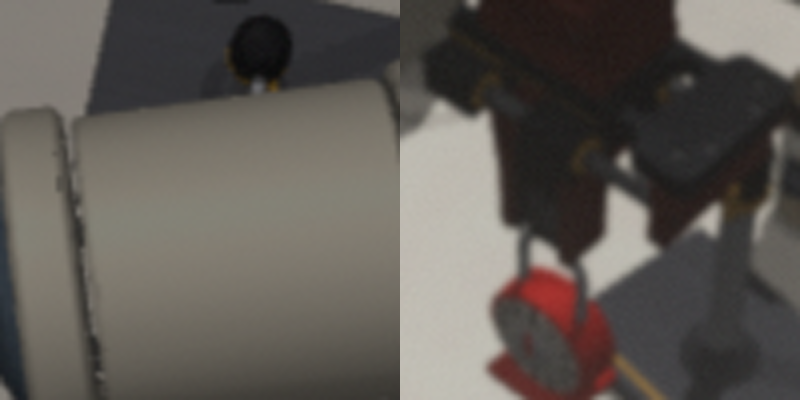

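Scene crop shows the dial centre at (313.8,255), against (313.3,255.4) predicted, so the timer hangs straight and as modelled in the grip. Next I'll line up with the prong and feed the ring over it.

>>> {"fn": "drive_tool", "kwargs": {"commands": "-0.036 -0.077 0.02 0 0 0; -0.036 -0.077 0.02 0 0 0; -0.036 -0.077 0.02 0 0 0; 0 0 0 0 0 0; 0 0 0 0 0 0; 0 0 0 0 0 0"}}

```text
time: 14.08
tool_pos: [495.3, 73.7, 206.9]
tool_rot: [0.039, 0.999, 0.0, -0.001]
ft_force: [0.2, 0.1, -3.0]
gripper_width: 21.9
grasp_force: 25.0
```

```bash
python3 - <<'E'
from h import *
info(); plan([557.6,69.3,206],1.49,8)
E
```

```text
t 14.08 p [495.3  73.7 206.9] yaw 1.492 F [ 0.2  0.1 -3. ] M [ 0.02 -0.01  0.02] w 21.9
-0.104 0.001 0.001 0.000 -0.002 0.002; -0.104 0.001 0.001 0.000 -0.002 0.002; -0.104 0.001 0.001 0.000 -0.002 0.002; -0.104 0.001 0.001 0.000 -0.002 0.002; -0.104 0.001 0.001 0.000 -0.002 0.002; -0.104 0.001 0.001 0.000 -0.002 0.002; -0.104 0.001 0.002 0.000 -0.002 0.002; -0.104 0.001 0.002 0.000 -0.002 0.002
```

>>> {"fn": "drive_tool", "kwargs": {"commands": "-0.08 0 0 0 0 0; -0.08 0 0 0 0 0; -0.08 0 0 0 0 0; -0.08 0 0 0 0 0; -0.08 0 0 0 0 0; -0.08 0 0 0 0 0; 0 0 0 0 0 0"}}

```text
time: 14.67
tool_pos: [532.1, 70.8, 206.4]
tool_rot: [0.039, 0.999, -0.0, -0.001]
ft_force: [0.3, 0.6, -2.2]
gripper_width: 22.1
grasp_force: 25.0
```

>>> {"fn": "drive_tool", "kwargs": {"commands": "-0.06 0 0 0 0 0; -0.06 0 0 0 0 0; -0.06 0 0 0 0 0; -0.06 0 0 0 0 0; -0.06 0 0 0 0 0; -0.04 0 0 0 0 0; 0 0 0 0 0 0; 0 0 0 0 0 0"}}

```text
time: 15.33
tool_pos: [556.6, 69.0, 206.7]
tool_rot: [0.039, 0.999, -0.0, -0.001]
ft_force: [-0.4, -0.5, -1.8]
gripper_width: 22.0
grasp_force: 25.0
```

```bash
python3 - <<'E'
from h import *
info(); plan([557.6,69.3,188],1.49,8)
S=camera("scene")
cv2.imwrite("pics/p5.png",cv2.resize(S[160:280,290:410],None,fx=5,fy=5,interpolation=2)[:,:,::-1])
E
```

```text
t 15.33 p [556.6  69.  206.7] yaw 1.492 F [-0.4 -0.5 -1.8] M [ 0.05  0.02 -0.03] w 22.0
-0.002 0.001 0.031 -0.000 -0.003 0.003; -0.002 0.001 0.031 -0.000 -0.003 0.003; -0.002 0.001 0.031 -0.000 -0.003 0.003; -0.002 0.001 0.031 -0.000 -0.003 0.003; -0.002 0.001 0.031 -0.000 -0.003 0.003; -0.002 0.001 0.031 -0.000 -0.003 0.003; -0.002 0.001 0.031 -0.000 -0.003 0.003; -0.002 0.001 0.031 -0.000 -0.003 0.003
```

View pics/p5.png

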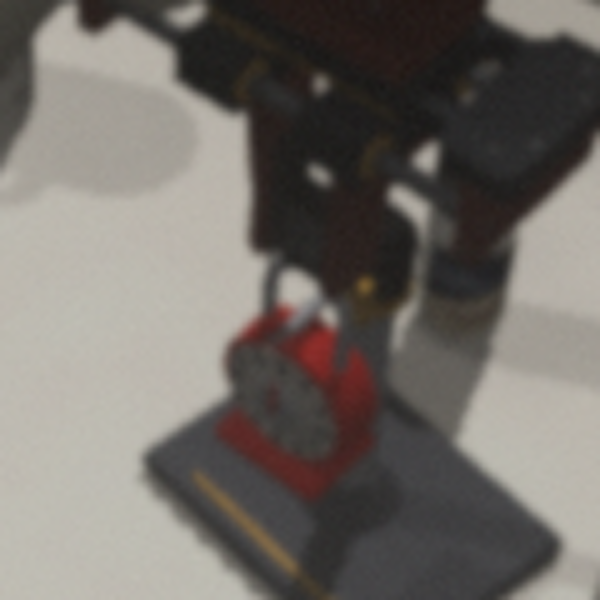

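The prong shows through the ring at zoomed (300,318), with no contact force. Now lower gently.

>>> {"fn": "drive_tool", "kwargs": {"commands": "0 0 0.03 0 0 0; 0 0 0.04 0 0 0; 0 0 0.04 0 0 0; 0 0 0.04 0 0 0; 0 0 0.04 0 0 0; 0 0 0.03 0 0 0; 0 0 0 0 0 0; 0 0 0 0 0 0"}}

```text
time: 16.05
tool_pos: [556.4, 69.0, 190.1]
tool_rot: [0.039, 0.999, -0.0, -0.001]
ft_force: [0.1, -0.7, -2.5]
gripper_width: 21.9
grasp_force: 25.0
```

>>> {"fn": "drive_tool", "kwargs": {"commands": "0 0 0.013 0 0 0; 0 0 0 0 0 0; 0 0 0 0 0 0"}}

```text
time: 16.3
tool_pos: [556.5, 69.0, 189.5]
tool_rot: [0.039, 0.999, -0.0, -0.001]
ft_force: [0.4, -0.4, -0.7]
gripper_width: 21.9
grasp_force: 25.0
```

>>> {"fn": "drive_tool", "kwargs": {"commands": "0 0 0.013 0 0 0; 0 0 0 0 0 0; 0 0 0 0 0 0"}}

```text
time: 16.55
tool_pos: [556.5, 69.0, 188.4]
tool_rot: [0.039, 0.999, -0.0, -0.001]
ft_force: [-0.3, 0.4, -2.5]
gripper_width: 21.9
grasp_force: 25.0
```

>>> {"fn": "drive_tool", "kwargs": {"commands": "0 0 0.013 0 0 0; 0 0 0 0 0 0; 0 0 0 0 0 0"}}

```text
time: 16.8
tool_pos: [556.5, 69.0, 187.3]
tool_rot: [0.039, 0.999, -0.0, -0.001]
ft_force: [0.0, -0.7, -2.2]
gripper_width: 22.1
grasp_force: 25.0
```

>>> {"fn": "drive_tool", "kwargs": {"commands": "0 0 0.01 0 0 0; 0 0 0 0 0 0; 0 0 0 0 0 0"}}

```text
time: 17.05
tool_pos: [556.5, 69.0, 186.6]
tool_rot: [0.039, 0.999, -0.0, -0.001]
ft_force: [-1.0, 0.2, -2.5]
gripper_width: 21.9
grasp_force: 25.0
```

>>> {"fn": "drive_tool", "kwargs": {"commands": "0 0 0.01 0 0 0; 0 0 0 0 0 0; 0 0 0 0 0 0"}}

```text
time: 17.3
tool_pos: [556.6, 69.0, 186.2]
tool_rot: [0.039, 0.999, -0.0, -0.001]
ft_force: [-0.6, -0.5, -0.4]
gripper_width: 22.0
grasp_force: 25.0
```

>>> {"fn": "drive_tool", "kwargs": {"commands": "0 0 0.005 0 0 0; 0 0 0 0 0 0; 0 0 0 0 0 0"}}

```text
time: 17.55
tool_pos: [556.6, 69.0, 186.0]
tool_rot: [0.039, 0.999, 0.0, -0.001]
ft_force: [-0.2, 0.0, 2.1]
gripper_width: 21.9
grasp_force: 25.0
```

>>> {"fn": "drive_tool", "kwargs": {"commands": "0 0 0 0 0 0; 0 0 0 0 0 0; 0 0 0 0 0 0", "squeeze": 4}}

```text
time: 17.8
tool_pos: [556.7, 69.2, 185.9]
tool_rot: [0.039, 0.999, 0.0, -0.001]
ft_force: [-0.9, 0.4, 1.1]
gripper_width: 22.0
grasp_force: 4.0
```

>>> {"fn": "drive_tool", "kwargs": {"commands": "0 0 0 0 0 0; 0 0 0 0 0 0; 0 0 0 0 0 0; 0 0 0 0 0 0; 0 0 0 0 0 0; 0 0 0 0 0 0", "claw": 0.2}}

```text
time: 18.3
tool_pos: [556.5, 69.0, 185.4]
tool_rot: [0.039, 0.999, -0.0, -0.001]
ft_force: [-0.7, 0.4, -0.4]
gripper_width: 52.2
grasp_force: 0.0
```

>>> {"fn": "drive_tool", "kwargs": {"commands": "0 0 0 0 0 0; 0 0 -0.1 0 0 0; 0 0 -0.2 0 0 0; 0 0 -0.3 0 0 0; 0 0 -0.4 0 0 0; 0 0 -0.2 0 0 0"}}

```text
time: 18.8
tool_pos: [557.0, 69.0, 279.8]
tool_rot: [0.039, 0.999, 0.0, 0.001]
ft_force: [1.4, -0.2, 1.2]
gripper_width: 52.8
grasp_force: 0.0
```

>>> {"fn": "drive_tool", "kwargs": {"commands": "0.3 0 0 0 0 0; 0.4 0 0 0 0 0; 0.4 0 0 0 0 0; 0.3 0 0 0 0 0; 0 0.3 0 0 0 0; 0 0.4 0 0 0 0; 0 0.3 0 0 0 0; 0 0 0 0 0 0"}}

```text
time: 19.47
tool_pos: [457.6, 154.9, 276.2]
tool_rot: [0.038, 0.999, 0.001, -0.001]
ft_force: [0.3, 0.1, 0.8]
gripper_width: 52.6
grasp_force: 0.0
```

```bash
python3 - <<'E'
from h import *
info()
S,T=camera("scene"),camera("top")
cv2.imwrite("pics/p6.png",np.hstack([cv2.resize(T[150:250,310:410],None,fx=4,fy=4,interpolation=2),cv2.resize(S[170:270,290:390],None,fx=4,fy=4,interpolation=2)])[:,:,::-1])
E
```

```text
t 19.47 p [457.6 154.9 276.2] yaw 1.496 F [0.3 0.1 0.8] M [ 0.03 -0.03 -0.02] w 52.6
```

View pics/p6.png

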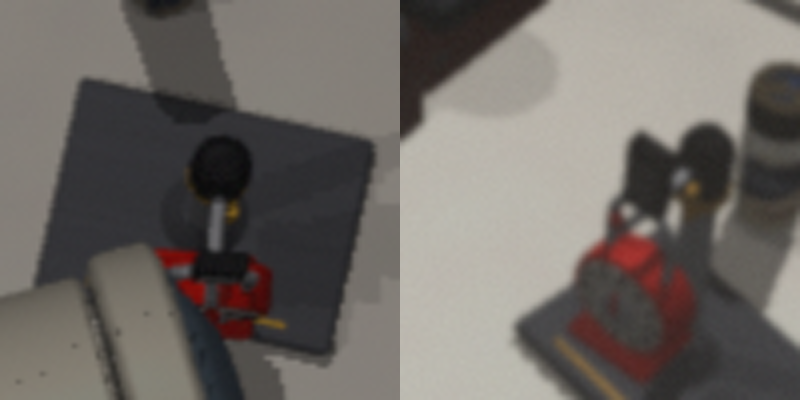

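The timer hangs on the prong at top (365,222) and scene (350,245), with the dial outward and the gripper clear. I'll let it settle, then hand in.

>>> {"fn": "drive_tool", "kwargs": {"commands": "0 0 0 0 0 0; 0 0 0 0 0 0; 0 0 0 0 0 0; 0 0 0 0 0 0; 0 0 0 0 0 0; 0 0 0 0 0 0; 0 0 0 0 0 0; 0 0 0 0 0 0"}}

```text
time: 20.23
tool_pos: [457.9, 151.9, 275.7]
tool_rot: [0.039, 0.999, -0.0, -0.001]
ft_force: [0.2, 0.4, -0.6]
gripper_width: 52.9
grasp_force: 0.0
```

```bash
python3 -c "
from rig import ctrl
print(ctrl.job_done())"
```

```text
the job is handed in; nothing more can be done
None
```

I turned the prong to its stop, pressed it home at about 9 N for about 0.7 s, hung the timer on it by its ring with the dial facing outward, let go, and handed the job in at about 20 s; no verdict came back.

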